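# Tip the clothes pegs into the pot

### The job

The lamp's head hangs over the round pot: swing its stiff arm aside first, so that the head is well clear of the pot, and leave it there. Then take the tray by its handle and tip it so that all five clothes pegs slide off its open end into the pot, without touching the pegs or shifting the pot. Set the empty tray back down flat on the worktop (don't drop it), and leave the other things where they are.

Things in the scene. Friction and masses are not known exactly. Their poses are not given: they have to be found in the camera images.
- tray: Grey plastic scoop tray, about 0.2 kg: floor 140 mm long (x), 132 mm wide (y), 5 mm thick; walls 4 mm thick, up to 28 mm above the underside, at both sides (+-y) and the rear (-x); open at the front (+x); a bar handle runs on from the rear wall. Origin: centre of the floor's underside; z up; +x towards the open end.
- tray_grip (a point): middle of the tray's handle, 115 mm behind the tray's origin, 40 mm above its underside; axes as the tray's. The handle is a level bar along x, from 69 to 155 mm behind the origin, 18 mm wide (y), from 28 to 52 mm above the underside.
- tray_lip (a point): middle of the tray's open front edge, on the floor's upper face, 70 mm ahead of the tray's origin; axes as the tray's
- peg0: White plastic clothes peg 1 of 5, 74 x 14 x 16 mm (x, y, z), lying loose on the tray lengthwise to the open end. Origin: centre of its underside.
- peg1: White plastic clothes peg 2 of 5, 74 x 14 x 16 mm (x, y, z), lying loose on the tray lengthwise to the open end. Origin: centre of its underside.
- peg2: White plastic clothes peg 3 of 5, 74 x 14 x 16 mm (x, y, z), lying loose on the tray lengthwise to the open end. Origin: centre of its underside.
- peg3: White plastic clothes peg 4 of 5, 74 x 14 x 16 mm (x, y, z), lying loose on the tray lengthwise to the open end. Origin: centre of its underside.
- peg4: White plastic clothes peg 5 of 5, 74 x 14 x 16 mm (x, y, z), lying loose on the tray lengthwise to the open end. Origin: centre of its underside.
- pot: Round open white ceramic pot, 180 mm outside diameter at the rim, narrowing to 136 mm at the foot, 100 mm tall, wall 6 mm, about 0.9 kg, loose. Origin: centre of its underside.
- pot_rim (a point): centre of the pot's mouth, 100 mm above its underside
- lamp_arm (a joint): Stiff hinge of the desk lamp's arm about the upright post, rad, -1.7 to 1.7; positive is anticlockwise seen from above. At 0 the arm points along -x of the lamp's foot. It takes about 2 N at the head to turn it and it stays where it is left.
- lamp: Fixed foot of the lamp: disc 130 mm dia, 20 mm thick, with an upright post of 20 mm dia to 255 mm above the worktop. Origin: centre of the underside.
- lamp_hinge (a point): on the post's axis at the arm's height, 230 mm above the worktop. The arm is a bar 12 mm wide and 14 mm high running level from here to the head.
- lamp_head (a point): centre of the lamp's head, at the arm's free end, 240 mm level from the hinge. The head is a grey round shade 92 mm in diameter, from 34 mm below to 34 mm above this point; its sides are upright from 34 mm below to 12 mm above, then it domes in.
- spray_bottle: Yellow spray bottle standing, 72 mm dia, 206 mm tall. The origin is the centre of the underside. Bystander.
- brush_holder: Chrome bathroom brush holder standing, 96 mm dia, 275 mm tall with its brush stem. The origin is the centre of the underside. Bystander.
- scrubber: Stiff wooden scrubbing brush lying bristles down, 140 x 55 x 44 mm. The origin is the centre of the underside. Bystander.
- bulb_box: Cardboard box 60 x 60 x 105 mm. The origin is the centre of the underside. Bystander.
- jar: Glass jar with a lid, 72 mm dia, 100 mm tall. The origin is the centre of the underside. Bystander.
- polish_tin: Flat round tin, 84 mm dia, 28 mm tall. The origin is the centre of the underside. Bystander.
Things that resemble listed ones, but are neither listed nor needed, are in the scene too. What is shaped like the peg1 but yellow is not meant.

How it is judged:
By the outcome, as a careful person would: the job done as asked, in the order asked, and still so for the second after the job is handed in, with the robot touching nothing.
It also fails if it takes over 72 s, if anything falls off the work surface, if the arm or the gripper's body presses on something with over 40 N, if the wrist force passes 120 N, or if a joint passes its speed limit or range.

### The arm

A 7-joint arm with a two-finger parallel gripper is mounted at the origin on the work surface. World frame = base frame: x ahead of the robot, y to its left, z up, the work surface at z = 0. Lengths are in m, angles in rad, forces in N, time in s.
With the tool pointing down it reaches from about 0.4 to 0.85 m from the base axis. Payload 10.4 kg.
Tool frame: the origin (TCP) lies at the very end of the fingers, on their centre line; the grasp point (between the pads) lies 19 mm behind it; z points along the fingers, y is the line along which they close (so a half turn about z gives the same grasp; the last joint's range is limited). The gripper opens to 87 mm and grips with 3 to 60 N. Pads are 19 mm wide; open, the fingers measure 117 mm over their backs; the gripper's body (75 mm by 190 mm) begins 51 mm behind the grasp point.
Start: joints at [-1.248, 0.332, -0.065, 1.46, 0.022, 1.35, -0.088], TCP at [0.212, 0.588, 0.223] pointing down, gripper open.
Joint ranges: [-2.6, 2.6], [-0.5, 2.12], [-1.47, 1.34], [0.16, 2.42], [-1.27, 4.41], [0.06, 2.06], [-2.6, 2.6]. Speed limits (rad/s): [2.22, 2.22, 2.79, 2.79, 3.14, 3.14, 3.14].

### API

Orientations are given as a unit quaternion [x, y, z, w].
In Python, from bench import status, camera, order gives the robot as it stands.
- The arm moves only by the tool jog_arm, never from a script. Its argument "plan" is a list of rows, each a list of 7 numbers: the turn, a rotation vector about the tool's x, y, z in rad, then the shift along the tool's x, y, z in mm, then the opening, from -1 (shut) to 1 (fully open). A call has 1 to 12 rows; each row is the pose to reach, as a shift and turn from the pose commanded when the call began, along the tool's axes at that moment; what a row does not reach only later rows make up. A row lasts 1/10 s, in which the tool goes at most 50 mm and 8.59 degrees, less where a joint would pass 70% of its speed; a pose out of reach is approached as far as the arm can. A call with a gripper value outside its range is refused whole. The fingers move at their own pace and stop on an object; "squeeze" is the grip in N (left out, the last holds). Time passes only in rows, so rows that repeat a pose let the fingers close. It gives the time, the measured TCP pose, the force, the opening and the grip force at its end, in the units of the state.
- status.read_state(): the state, without advancing time (a new reading comes with each control period).
- camera(name): name is "scene" or "side" or "wrist"; returns a dict with "image" (400x640x3 uint8, red, green, blue), "z_map" (400x640 float32, m along the optical axis (not along the pixel's ray), 0 where there is no reading), "fx", "fy", "cx", "cy" (pixels), "world_from_camera" (4x4, takes a point from camera to world coordinates); the wrist camera has in their place "mount" (4x4, takes a point from camera to tool coordinates, whose origin is the TCP and whose axes are the flange's). Camera axes: x right, y down, z forward; pixel columns grow to the right and rows downward; lengths in m; the calibration is good to about 2 mm. A picture is of the moment at which its call begins: read the wrist's pose just before it.
- order.close_job(): hands the job in; it is judged then, once.
The state is a dict: "time": time; "joint_positions": joint angles; "joint_vel": joint speeds; "joint_torque": joint torques, N m; "ee_pos": TCP position; "eef_rot": TCP orientation; "ft_force": force on the tool from outside, world axes, zero at the start; "torque": the same for the moment, N m; "width": finger opening in m; "grip_force": force on a finger pad.
Only numpy, scipy, OpenCV 4.12 (cv2) and the standard library are available. Lean on these libraries where they do the work, as an engineer would, in place of code of your own. Each camera call takes 0.05 s, during which the arm holds its last target. There are 200 camera calls.

## Working session

There is one attempt and no reset: what is moved stays moved. The work goes in short steps, Python scripts to look and compute and a tool call to move; the robot and the scene stay as the last step left them, time stands still between calls to the robot, and variables do not carry over. Pictures are saved under pics/ and viewed, at most 10 in all, crops included, and the job is handed in when it is done.

Besides the shell and the picture viewer there is one more tool, called after "Call:" as name(argument=value, ...), one argument or row to a line, values as JSON. jog_arm: Moves the arm, as the interface text tells. Its arguments: {"type":"object","properties":{"plan":{"type":"array"},"squeeze":{"type":"number"}},"required":["plan"]}

```bash
ls; mkdir -p pics
cat > h.py <<'E'
import numpy as np, cv2
from bench import status, camera, order
from scipy.spatial.transform import Rotation as R
def pts(c):
    z=c["z_map"]; v,u=np.mgrid[0:400,0:640]
    p=np.stack([(u-c["cx"])/c["fx"]*z,(v-c["cy"])/c["fy"]*z,z],-1)
    T=np.array(c["world_from_camera"]); w=p@T[:3,:3].T+T[:3,3]; w[z==0]=np.nan
    return w
def save(c,n): cv2.imwrite(f"pics/{n}.png",c["image"][:,:,::-1])
E
python3 - <<'E'
from h import *
print({k:np.round(v,4) for k,v in status.read_state().items()})
for n in("scene","side"):
    c=camera(n); save(c,n+"0"); np.savez(n+"0.npz",**c); print(n,c["fx"],np.round(c["world_from_camera"],3).tolist())
E
```

```text
pics
{'time': np.float64(0.0), 'joint_positions': array([-1.2476,  0.3329, -0.0647,  1.4609,  0.0216,  1.3499, -0.0885]), 'joint_vel': array([-0.    ,  0.0012, -0.0012, -0.0027, -0.0001, -0.0012, -0.0003]), 'joint_torque': array([-6.00000e-04, -6.23246e+01,  2.46000e-02, -3.89895e+01,
       -6.13000e-02,  3.97000e-02,  1.00000e-04]), 'ee_pos': array([0.2117, 0.5876, 0.2217]), 'eef_rot': array([ 1.720e-01,  9.851e-01, -7.000e-04, -1.000e-04]), 'ft_force': array([-0.0109, -0.4447,  0.8673]), 'torque': array([-0.0222,  0.0246, -0.0015]), 'grip_force': np.float64(0.0), 'width': np.float64(0.0871)}
scene 517.9390903267408 [[-0.027, 0.789, -0.614, 1.493], [1.0, 0.014, -0.026, 0.06], [-0.012, -0.614, -0.789, 1.383], [0.0, 0.0, 0.0, 1.0]]
side 441.7118778997023 [[0.996, -0.077, 0.055, 0.491], [-0.094, -0.725, 0.682, -0.769], [-0.013, -0.684, -0.729, 0.999], [0.0, 0.0, 0.0, 1.0]]
```

View pics/scene0.png

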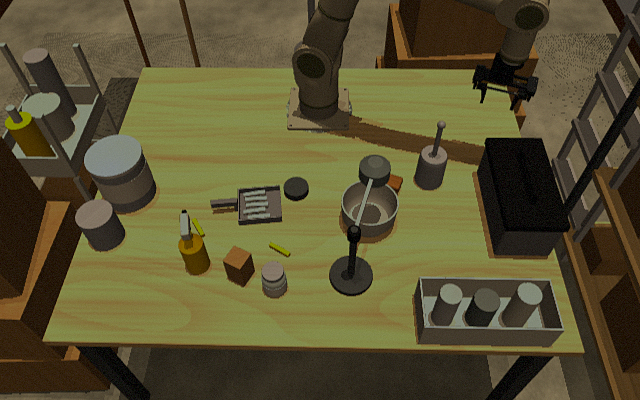

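View pics/side0.png

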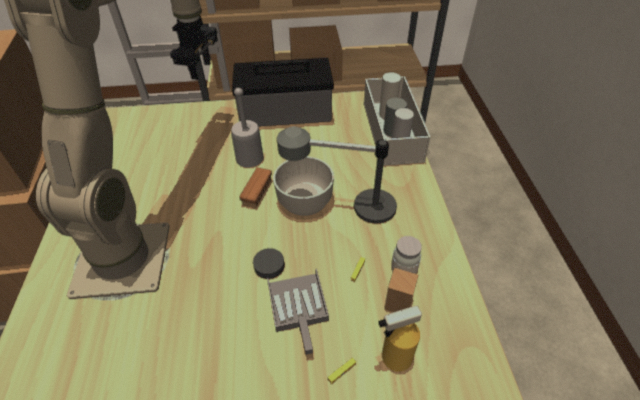

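The pot is at about (369,208), the lamp foot at (351,276) with its head at (375,168), and the tray at (260,205) with its handle towards (215,204), so its open end faces +y. The brush holder is at (431,165), the scrubber is behind the pot at (395,183), and the tin is at (296,188).

Run:
```python
from h import *
def circ(p):
    A=np.c_[2*p[:,:2],np.ones(len(p))]; s=np.linalg.lstsq(A,(p[:,:2]**2).sum(1),rcond=None)[0]
    return np.round([s[0],s[1],np.sqrt(s[2]+s[0]**2+s[1]**2)],4)
P={};C={}
for n in("scene","side"):
    c=dict(np.load(n+"0.npz")); C[n]=c; P[n]=pts(c)
    w=P[n]; m=np.abs(w[...,2])<.03; print(n,"table z",np.nanmedian(w[m][:,2]))
    def box(u0,u1,v0,v1,z0,z1):
        q=w[v0:v1,u0:u1].reshape(-1,3); return q[(q[:,2]>z0)&(q[:,2]<z1)]
    b={"scene":dict(pot=(335,405,165,245),foot=(325,378,255,298),head=(355,395,150,190),tray=(205,288,180,226),tin=(280,312,174,202),holder=(410,452,140,192),scrub=(385,410,172,198)),
       "side":dict(pot=(268,340,155,218),foot=(350,402,188,224),head=(272,315,122,164),tray=(262,332,270,356),tin=(248,290,245,280),holder=(228,266,112,168),scrub=(236,274,165,205))}[n]
    for k,(z0,z1) in dict(pot=(.095,.106),foot=(.014,.026),head=(.2,.29),tray=(.02,.07),tin=(.022,.034),holder=(.02,.2),scrub=(.02,.06)).items():
        q=box(*b[k],z0,z1)
        if len(q): print(k,len(q),"min",q.min(0).round(3),"max",q.max(0).round(3),"circ",circ(q))
    q=box(*b["tray"],.044,.06); mu=q.mean(0); d=np.linalg.svd(q[:,:2]-mu[:2])[2][0]; 
    t=(q[:,:2]-mu[:2])@d; print("handle",len(q),mu.round(4),d.round(4),t.min(),t.max())
    q=box(*b["tray"],.02,.034); mu=np.r_[cv2.minAreaRect((q[:,:2]*1000).astype(np.float32))[0]]; print("wall rect",cv2.minAreaRect((q[:,:2]*1000).astype(np.float32)))
    q=box(*b["head"],.255,.29); print("dome top",q.mean(0).round(4),len(q))
    # post top
    qq=w[np.isfinite(w[...,2])&(w[...,2]>.243)&(w[...,2]<.265)&(w[...,0]>.7)&(abs(w[...,1]-.05)<.4)]
    print("post",len(qq),np.median(qq,0).round(4) if len(qq) else 0)
```

```text
scene table z -0.0020313232620980948
pot 219 min [0.443 0.087 0.095] max [0.615 0.265 0.105] circ [0.5257 0.1753 0.0862]
foot 1066 min [0.673 0.054 0.014] max [0.8   0.182 0.026] circ [0.7361 0.1182 0.0464]
head 868 min [0.459 0.137 0.2  ] max [0.584 0.227 0.266] circ [0.5169 0.1795 0.0337]
tray 558 min [ 0.382 -0.333  0.02 ] max [ 0.558 -0.09   0.056] circ [ 0.4688 -0.2068  0.0847]
tin 337 min [ 0.367 -0.103  0.022] max [ 0.456 -0.025  0.033] circ [ 0.412  -0.0639  0.0305]
holder 1055 min [0.31 0.34 0.02] max [0.403 0.431 0.199] circ [0.3623 0.3844 0.0342]
scrub 192 min [0.362 0.231 0.026] max [0.472 0.294 0.06 ] circ [0.4151 0.2541 0.0317]
handle 130 [ 0.4953 -0.2901  0.0492] [ 0.1207 -0.9927] -0.04241399414923873 0.04325746437529205
wall rect ((477.249267578125, -207.3148193359375), (154.22128295898438, 252.80654907226562), 8.809064865112305)
dome top [0.5071 0.1816 0.2594] 219
post 130 [0.7362 0.1182 0.2509]
side table z 0.0009387688662487181
pot 354 min [0.433 0.084 0.095] max [0.611 0.262 0.105] circ [0.5211 0.1731 0.0863]
foot 995 min [0.667 0.05  0.014] max [0.795 0.182 0.026] circ [0.7302 0.1136 0.0471]
head 988 min [0.454 0.132 0.2  ] max [0.557 0.217 0.267] circ [0.5018 0.1698 0.0331]
tray 1210 min [ 0.391 -0.337  0.02 ] max [ 0.55  -0.095  0.057] circ [ 0.4679 -0.2169  0.0725]
tin 662 min [ 0.366 -0.127  0.022] max [ 0.448 -0.024  0.034] circ [ 0.4074 -0.0674  0.0304]
holder 1386 min [0.302 0.286 0.02 ] max [0.41  0.567 0.194] circ [0.3554 0.4532 0.099 ]
scrub 667 min [0.325 0.148 0.02 ] max [0.424 0.29  0.05 ] circ [0.3728 0.2152 0.0453]
handle 290 [ 0.4911 -0.2958  0.0522] [ 0.1253 -0.9921] -0.04530819373566866 0.04067441345351605
wall rect ((476.397705078125, -210.63088989257812), (140.95025634765625, 251.92124938964844), 7.614350318908691)
dome top [0.5004 0.1731 0.2609] 269
post 127 [0.7296 0.1106 0.2526]
```

```bash
cat >> h.py <<'E'
def pose():
    s=status.read_state(); return np.array(s["ee_pos"]),R.from_quat(s["eef_rot"])
def down(a):  # tool down, tool y axis at world angle a (deg)
    y=np.array([np.cos(np.radians(a)),np.sin(np.radians(a)),0]); z=np.array([0,0,-1.]); return R.from_matrix(np.c_[np.cross(y,z),y,z])
def rows(targets):  # list of (xyz, Rotation)
    p,q=pose()
    for x,r in targets: print(np.round((q.inv()*r).as_rotvec(),3).tolist(), np.round(q.inv().apply(np.array(x)-p)*1000).tolist())
E
python3 - <<'E'
from h import *
p,q=pose(); D=down(7.1)
rows([((p[0],p[1],.36),q),((.584,.097,.36),D),((.584,.097,.215),D)])
w=pts(dict(np.load("scene0.npz")));g=w[280:345,415:560].reshape(-1,3);g=g[g[:,2]>.02]
print(np.nanmin(g,0),np.nanmax(g,0))
E
```

```text
[0.0, 0.0, 0.0] [-0.0, -0.0, -138.0]
[-0.001, 0.001, 1.101] [-517.0, -336.0, -138.0]
[-0.001, 0.001, 1.101] [-517.0, -335.0, 7.0]
[0.78769462 0.30036481 0.02001016] [0.94155488 0.66340268 0.172129  ]
```

Call:
jog_arm(
  plan=[
    [0,0,0,0,0,-50,-1],
    [0,0,0,0,0,-100,-1],
    [0,0,0,0,0,-138,-1],
    [0,0,0.1,-47,-30,-138,-1],
    [0,0,0.22,-94,-61,-138,-1],
    [0,0,0.34,-141,-92,-138,-1],
    [0,0,0.46,-188,-122,-138,-1],
    [0,0,0.58,-235,-153,-138,-1],
    [0,0,0.7,-282,-183,-138,-1],
    [0,0,0.82,-329,-214,-138,-1],
    [0,0,0.94,-376,-244,-138,-1],
    [0,0,1.06,-423,-275,-138,-1],
  ],
  squeeze=20,
)

```text
time: 1.3
ee_pos: [0.4845, 0.2276, 0.3604]
eef_rot: [0.648, 0.761, 0.0, -0.0]
ft_force: [1.1, 0.7, -0.1]
width: 0.0027
grip_force: 0.0
```

Run:
```python
from h import *
print(pose()[0],status.read_state()["joint_positions"]); D=down(7.1)
rows([((.584,.097,.36),D),((.584,.097,.215),D)])
```

```text
[0.48447201 0.22755142 0.36044044] [-0.82275027  0.08808817  0.32562551  1.47384134 -0.02835508  1.58430592
 -0.33845343]
[-0.0, -0.0, 0.036] [-145.0, 77.0, 0.0]
[-0.0, -0.0, 0.036] [-145.0, 77.0, 145.0]
```

Call:
jog_arm(
  plan=[
    [0,0,0,0,0,0,-1],
    [0,0,0,0,0,0,-1],
    [0,0,0,0,0,0,-1],
  ],
)

```text
time: 1.6
ee_pos: [0.4831, 0.2305, 0.3602]
eef_rot: [0.646, 0.764, -0.0, -0.0]
ft_force: [0.3, 0.1, -0.7]
width: 0.0006
grip_force: 0.0
```

Run:
```python
from h import *
D=down(7.1)
rows([((.584,.097,.36),D),((.584,.097,.215),D)])
```

```text
[-0.001, -0.0, 0.043] [-148.0, 77.0, 0.0]
[-0.001, -0.0, 0.043] [-148.0, 77.0, 145.0]
```

Call:
jog_arm(
  plan=[
    [0,0,0.02,-40,20,0,-1],
    [0,0,0.04,-80,42,0,-1],
    [0,0,0.043,-120,62,0,-1],
    [0,0,0.043,-148,77,0,-1],
    [0,0,0.043,-148,77,0,-1],
    [0,0,0.043,-148,77,30,-1],
    [0,0,0.043,-148,77,60,-1],
    [0,0,0.043,-148,77,90,-1],
    [0,0,0.043,-148,77,120,-1],
    [0,0,0.043,-148,77,145,-1],
    [0,0,0.043,-148,77,145,-1],
    [0,0,0.043,-148,77,145,-1],
  ],
)

```text
time: 2.8
ee_pos: [0.5837, 0.0976, 0.2161]
eef_rot: [0.662, 0.75, 0.0, -0.0]
ft_force: [0.0, 0.0, 0.4]
width: 0.0005
grip_force: 0.0
```

Run:
```python
from h import *
print(pose()[0])
D=down(7.1)
T=[((.733+.15*np.cos(a),.115+.15*np.sin(a),.215),D) for a in np.radians(np.linspace(182,98,22))]
rows(T)
```

```text
[0.58372023 0.09762886 0.21613596]
[-0.0, -0.0, 0.0] [12.0, 1.0, 1.0]
[-0.0, -0.0, 0.0] [23.0, 2.0, 1.0]
[-0.0, -0.0, 0.0] [33.0, 4.0, 1.0]
[-0.0, -0.0, 0.0] [43.0, 7.0, 1.0]
[-0.0, -0.0, 0.0] [53.0, 10.0, 1.0]
[-0.0, -0.0, 0.0] [62.0, 14.0, 1.0]
[-0.0, -0.0, 0.0] [72.0, 19.0, 1.0]
[-0.0, -0.0, 0.0] [81.0, 25.0, 1.0]
[-0.0, -0.0, 0.0] [89.0, 31.0, 1.0]
[-0.0, -0.0, 0.0] [97.0, 37.0, 1.0]
[-0.0, -0.0, 0.0] [105.0, 44.0, 1.0]
[-0.0, -0.0, 0.0] [112.0, 52.0, 1.0]
[-0.0, -0.0, 0.0] [119.0, 60.0, 1.0]
[-0.0, -0.0, 0.0] [125.0, 69.0, 1.0]
[-0.0, -0.0, 0.0] [130.0, 78.0, 1.0]
[-0.0, -0.0, 0.0] [135.0, 87.0, 1.0]
[-0.0, -0.0, 0.0] [139.0, 97.0, 1.0]
[-0.0, -0.0, 0.0] [142.0, 107.0, 1.0]
[-0.0, -0.0, 0.0] [145.0, 117.0, 1.0]
[-0.0, -0.0, 0.0] [147.0, 127.0, 1.0]
[-0.0, -0.0, 0.0] [148.0, 138.0, 1.0]
[-0.0, -0.0, 0.0] [149.0, 148.0, 1.0]
```

Call:
jog_arm(
  plan=[
    [0,0,0,12,1,0,-1],
    [0,0,0,23,2,0,-1],
    [0,0,0,33,4,0,-1],
    [0,0,0,43,7,0,-1],
    [0,0,0,53,10,0,-1],
    [0,0,0,62,14,0,-1],
    [0,0,0,72,19,0,-1],
    [0,0,0,81,25,0,-1],
    [0,0,0,89,31,0,-1],
    [0,0,0,97,37,0,-1],
    [0,0,0,105,44,0,-1],
    [0,0,0,105,44,0,-1],
  ],
)

```text
time: 4.0
ee_pos: [0.6151, 0.2083, 0.2151]
eef_rot: [0.662, 0.75, 0.0, -0.001]
ft_force: [-0.5, -0.3, -0.3]
width: 0.0006
grip_force: 0.0
```

Call:
jog_arm(
  plan=[
    [0,0,0,7,8,0,-1],
    [0,0,0,14,16,0,-1],
    [0,0,0,20,25,0,-1],
    [0,0,0,25,34,0,-1],
    [0,0,0,30,43,0,-1],
    [0,0,0,34,53,0,-1],
    [0,0,0,37,63,0,-1],
    [0,0,0,40,73,0,-1],
    [0,0,0,42,83,0,-1],
    [0,0,0,43,94,0,-1],
    [0,0,0,44,104,0,-1],
    [0,0,0,44,104,0,-1],
  ],
)

```text
time: 5.2
ee_pos: [0.7136, 0.2628, 0.2148]
eef_rot: [0.663, 0.749, 0.0, -0.0]
ft_force: [-0.2, 0.7, 0.2]
width: 0.0005
grip_force: 0.0
```

Run:
```python
from h import *
print(pose()[0])
c=camera("side"); save(c,"side1"); w=pts(c)
m=(w[...,2]>.2)&(w[...,2]<.265)&(np.hypot(w[...,0]-.733,w[...,1]-.115)>.19)&(np.hypot(w[...,0]-.733,w[...,1]-.115)<.29)
print(m.sum(),np.median(w[m],0),w[m].min(0),w[m].max(0))
```

```text
[0.71358673 0.26278421 0.21478853]
128 [0.70371727 0.3252365  0.21382088] [0.68602997 0.31354751 0.20001828] [0.7734681  0.36509019 0.24269603]
```

View pics/side1.png

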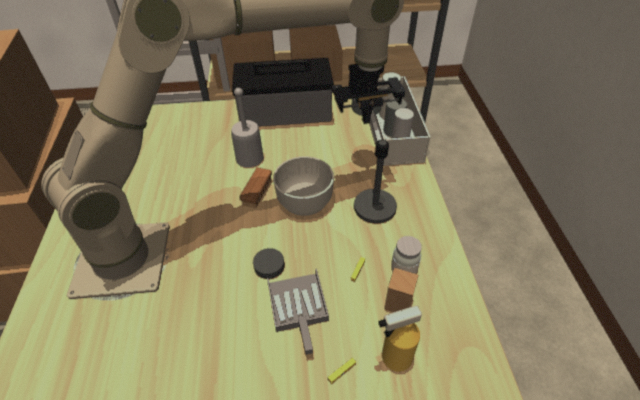

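The head now hangs over to +y beyond the post, at about (375,105), and the pot at (305,188) is free above. The tray is unchanged at (298,300).

Call:
jog_arm(
  plan=[
    [0,0,0,0,-20,0,-1],
    [0,0,0,0,-35,0,-1],
    [0,0,0,0,-35,-40,-1],
    [0,0,0,0,-35,-80,-1],
    [0,0,0,0,-35,-120,-1],
    [0,0,0,0,-35,-145,-1],
    [0,0,0,0,-35,-145,-1],
    [0,0,0,0,-35,-145,-1],
  ],
)

```text
time: 6.05
ee_pos: [0.678, 0.2582, 0.3608]
eef_rot: [0.662, 0.749, 0.001, 0.0]
ft_force: [-0.8, 0.0, -0.8]
width: 0.0004
grip_force: 0.0
```

Run:
```python
from h import *
print(pose()[0])
D=down(7.1)
rows([((.493,-.29,.36),D),((.493,-.29,.15),D),((.493,-.29,.021),D)])
w=pts(dict(np.load("side0.npz")));g=w[...].reshape(-1,3);g=g[(g[:,2]>.08)&(g[:,2]<.3)&(g[:,1]<-.1)&(g[:,0]>.3)&(g[:,0]<1)&(g[:,1]>-.5)];print(g.min(0),g.max(0))
```

```text
[0.67799574 0.25822433 0.36081629]
[0.001, -0.001, -0.001] [-521.0, -251.0, 0.0]
[0.001, -0.001, -0.001] [-522.0, -251.0, 210.0]
[0.001, -0.001, -0.001] [-522.0, -251.0, 339.0]
[ 0.63645707 -0.38592504  0.08000711] [ 0.80108226 -0.10017493  0.20994541]
```

Call:
jog_arm(
  plan=[
    [0,0,0,-45,-21,0,-1],
    [0,0,0,-90,-43,0,0],
    [0,0,0,-135,-65,0,1],
    [0,0,0,-180,-86,0,1],
    [0,0,0,-225,-108,0,1],
    [0,0,0,-270,-130,0,1],
    [0,0,0,-315,-151,0,1],
    [0,0,0,-360,-173,0,1],
    [0,0,0,-405,-195,0,1],
    [0,0,0,-450,-216,0,1],
    [0,0,0,-495,-238,0,1],
    [0,0,0,-522,-251,0,1],
  ],
)

```text
time: 7.25
ee_pos: [0.4898, -0.2942, 0.3594]
eef_rot: [0.664, 0.748, -0.0, -0.001]
ft_force: [0.6, -0.2, -0.6]
width: 0.0806
grip_force: 0.0
```

Call:
jog_arm(
  plan=[
    [0,0,0,0,0,0,1],
    [0,0,0,0,0,0,1],
  ],
)

```text
time: 7.45
ee_pos: [0.4921, -0.2906, 0.3593]
eef_rot: [0.663, 0.749, 0.0, -0.001]
ft_force: [0.7, 0.7, 0.1]
width: 0.0857
grip_force: 0.0
```

Run:
```python
from h import *
p,q=pose();print(p,status.read_state()["joint_positions"])
D=down(7.1)
rows([((.493,-.29,.36),D),((.493,-.29,.12),D),((.493,-.29,.021),D)])
```

```text
[ 0.49205388 -0.2905947   0.35926409] [-0.12170889  0.19720944  0.6933973   1.39755271 -0.12593751  1.5930895
  0.68071687]
[-0.001, -0.001, -0.003] [0.0, 1.0, -1.0]
[-0.001, -0.001, -0.003] [0.0, 1.0, 239.0]
[-0.001, -0.001, -0.003] [0.0, 1.0, 338.0]
```

Call:
jog_arm(
  plan=[
    [0,0,0,0,1,35,1],
    [0,0,0,0,1,70,1],
    [0,0,0,0,1,105,1],
    [0,0,0,0,1,140,1],
    [0,0,0,0,1,175,1],
    [0,0,0,0,1,210,1],
    [0,0,0,0,1,239,1],
    [0,0,0,0,1,239,1],
    [0,0,0,0,1,239,1],
  ],
)

```text
time: 8.35
ee_pos: [0.4938, -0.2895, 0.1217]
eef_rot: [0.662, 0.75, -0.0, -0.0]
ft_force: [0.3, -0.1, 0.5]
width: 0.0873
grip_force: 0.0
```

Run:
```python
from h import *
p,q=pose();c=camera("wrist");save(c,"wr0")
T=np.eye(4);T[:3,:3]=q.as_matrix();T[:3,3]=p
c["world_from_camera"]=T@np.array(c["mount"]);w=pts(c)
m=(w[...,2]>.045)&(w[...,2]<.058)&(np.hypot(w[...,0]-.493,w[...,1]+.293)<.06)
g=w[m];print(p,len(g))
if len(g):
    print(g.min(0),g.max(0),cv2.minAreaRect((g[:,:2]*1000).astype(np.float32)))
m=(w[...,2]>.02)&(w[...,2]<.034)&(w[...,1]>-.3);g=w[m];print(len(g));
if len(g): print(g.min(0),g.max(0))
```

```text
[ 0.49383744 -0.28948032  0.12170168] 3045
[ 0.47552342 -0.3367908   0.0460216 ] [ 0.50311764 -0.25038222  0.05380086] ((489.0877685546875, -293.71026611328125), (17.87584686279297, 86.23175048828125), 7.340372085571289)
8577
[ 0.40608681 -0.25957268  0.02000007] [ 0.73602133 -0.14277466  0.03397085]
```

View pics/wr0.png

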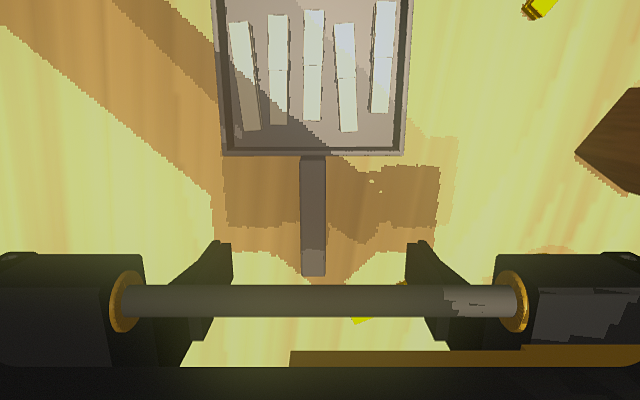

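The wrist view shows the handle at (313,215), level between the open fingers, with the tray and five white pegs ahead of it. The measured handle is 17.9 × 86 mm, which matches the given size. I need to shift 5 mm along tool -y.

Call:
jog_arm(
  plan=[
    [0,0,0,0,-5,25,1],
    [0,0,0,0,-5,50,1],
    [0,0,0,0,-5,75,1],
    [0,0,0,0,-5,92,1],
    [0,0,0,0,-5,100,1],
    [0,0,0,0,-5,100,1],
    [0,0,0,0,-5,100,1],
    [0,0,0,0,-5,100,0],
    [0,0,0,0,-5,100,-0.4],
    [0,0,0,0,-5,100,-0.8],
    [0,0,0,0,-5,100,-1],
    [0,0,0,0,-5,100,-1],
  ],
  squeeze=60,
)

```text
time: 9.6
ee_pos: [0.4885, -0.2914, 0.0216]
eef_rot: [0.663, 0.749, 0.0, 0.0]
ft_force: [0.3, 0.0, 0.7]
width: 0.0546
grip_force: 0.0
```

Call:
jog_arm(
  plan=[
    [0,0,0,0,0,0,-1],
    [0,0,0,0,0,0,-1],
    [0,0,0,0,0,0,-1],
    [0,0,0,0,0,0,-1],
  ],
)

```text
time: 10.0
ee_pos: [0.4884, -0.2914, 0.0215]
eef_rot: [0.663, 0.749, 0.0, -0.0]
ft_force: [0.3, -0.4, 0.4]
width: 0.0231
grip_force: 0.0
```

Next I finish closing, then lift gently.

Call:
jog_arm(
  plan=[
    [0,0,0,0,0,0,-1],
    [0,0,0,0,0,0,-1],
    [0,0,0,0,0,0,-1],
    [0,0,0,0,0,0,-1],
    [0,0,0,0,0,0,-1],
    [0,0,0,0,0,0,-1],
  ],
)

```text
time: 10.6
ee_pos: [0.4885, -0.2914, 0.0215]
eef_rot: [0.663, 0.749, 0.0, -0.0]
ft_force: [0.7, 0.3, -0.2]
width: 0.0176
grip_force: 60.0
```

Call:
jog_arm(
  plan=[
    [0,0,0,0,0,-5,-1],
    [0,0,0,0,0,-15,-1],
    [0,0,0,0,0,-30,-1],
    [0,0,0,0,0,-50,-1],
    [0,0,0,0,0,-70,-1],
    [0,0,0,0,0,-90,-1],
    [0,0,0,0,0,-110,-1],
    [0,0,0,0,0,-130,-1],
    [0,0,0,0,0,-150,-1],
    [0,0,0,0,0,-160,-1],
    [0,0,0,0,0,-165,-1],
    [0,0,0,0,0,-165,-1],
  ],
)

```text
time: 11.8
ee_pos: [0.4885, -0.2915, 0.1869]
eef_rot: [0.663, 0.749, 0.0, 0.0]
ft_force: [-0.2, 0.3, -1.6]
width: 0.0177
grip_force: 60.0
```

Run:
```python
from h import *
p,q=pose();s=status.read_state();print(p,s["width"],s["grip_force"],s["joint_positions"].round(2))
c=camera("wrist");T=np.eye(4);T[:3,:3]=q.as_matrix();T[:3,3]=p
M=np.array(c["mount"]);c["world_from_camera"]=M;w=pts(c)  # tool frame
# rear wall / handle pitch: handle top slope in tool frame
h=w[160:270,305:320].reshape(-1,3);h=h[np.isfinite(h[:,0])]
print("slope handle",np.degrees(np.arctan(np.polyfit(h[:,0],h[:,2],1)[0])),h[:,2].min(),h[:,2].max())
g=w[10:140,228:395].reshape(-1,3);g=g[np.isfinite(g[:,0])];A=np.c_[g[:,:2],np.ones(len(g))]
print(np.linalg.lstsq(A,g[:,2],rcond=None)[0])
c=camera("side");save(c,"side2")
```

```text
[ 0.48850028 -0.29145266  0.18692131] 0.017666580734625487 59.98936180025339 [-0.11  0.26  0.67  1.69 -0.17  1.25  0.72]
slope handle 45.88027195099037 -0.03165414808943953 0.01905822035403701
[-0.02884603 -0.04155916  0.0112339 ]
```

View pics/side2.png

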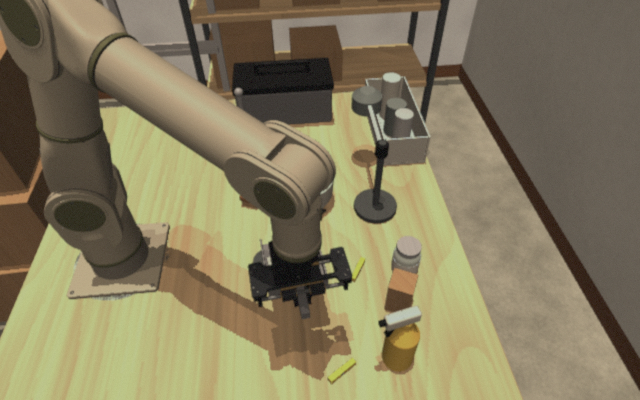

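The tray is held level: the gripper is at (300,280), the fingers have stopped on 17.7 mm with a 60 N grip, and the lamp head stays aside at (367,100). Next I carry it to the pot.

```bash
cat >> h.py <<'E'
LIP=np.array([.180,0,.0165])
def tilt(lip,deg,a=7.3): r=down(a)*R.from_euler('y',-deg,degrees=True); return np.array(lip)-r.apply(LIP),r
E
python3 - <<'E'
from h import *
rows([tilt((.526,.144,.17),0)])
rows([tilt((.526,.144,.15),10)])
E
```

```text
[-0.001, -0.001, -0.005] [247.0, 92.0, -1.0]
[-0.001, -0.175, -0.005] [253.0, 92.0, -12.0]
```

Call:
jog_arm(
  plan=[
    [0,0,0,6,2,0,-1],
    [0,0,0,20,7,0,-1],
    [0,0,0,42,15,0,-1],
    [0,0,0,70,26,0,-1],
    [0,0,0,100,37,0,-1],
    [0,0,0,130,48,0,-1],
    [0,0,0,160,59,0,-1],
    [0,0,0,190,70,0,-1],
    [0,0,0,215,80,0,-1],
    [0,0,0,233,87,0,-1],
    [0,0,0,243,91,0,-1],
    [0,0,0,247,92,0,-1],
  ],
)

```text
time: 13.1
ee_pos: [0.5496, -0.0339, 0.186]
eef_rot: [0.662, 0.749, -0.0, -0.0]
ft_force: [1.1, -1.4, -2.6]
width: 0.0177
grip_force: 60.0
```

Call:
jog_arm(
  plan=[
    [0,0,0,0,0,0,-1],
    [0,0,0,0,0,0,-1],
  ],
)

```text
time: 13.3
ee_pos: [0.5494, -0.0363, 0.1865]
eef_rot: [0.663, 0.748, -0.0, 0.0]
ft_force: [0.7, -0.5, -1.9]
width: 0.0173
grip_force: 60.0
```

Run:
```python
from h import *
print(pose()[0],status.read_state()["joint_positions"].round(2))
for d in range(3,19,3): rows([tilt((.526,.144,.17-.045*d/18),d)])
c=camera("side");save(c,"side3");w=pts(c)
m=(w[...,2]>.093)&(w[...,2]<.106)&(np.hypot(w[...,0]-.523,w[...,1]-.174)<.11)&(w[...,1]>.16)
g=w[m];print(len(g),g.min(0),g.max(0))
```

```text
[ 0.5494173  -0.03630092  0.18645361] [-0.47  0.2   0.51  1.74 -0.1   1.23  0.19]
[-0.0, -0.052, -0.007] [3.0, -0.0, -2.0]
[-0.001, -0.104, -0.007] [5.0, -0.0, -4.0]
[-0.001, -0.157, -0.007] [7.0, -0.0, -6.0]
[-0.001, -0.209, -0.007] [9.0, -0.0, -7.0]
[-0.001, -0.261, -0.007] [12.0, -0.0, -9.0]
[-0.001, -0.314, -0.007] [16.0, -0.0, -10.0]
89 [0.4330405  0.16155366 0.09302464] [0.49981484 0.26375038 0.10350689]
```

View pics/side3.png

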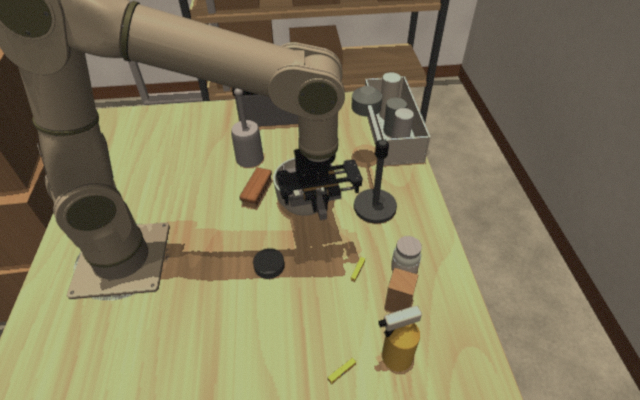

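The tray hangs over the near side of the pot at (308,190), which is undisturbed. I start tipping.

Call:
jog_arm(
  plan=[
    [0,-0.026,0,1,0,-1,-1],
    [0,-0.052,0,3,0,-2,-1],
    [0,-0.078,0,4,0,-3,-1],
    [0,-0.104,0,5,0,-4,-1],
    [0,-0.13,0,6,0,-5,-1],
    [0,-0.157,0,7,0,-6,-1],
    [0,-0.183,0,8,0,-6,-1],
    [0,-0.209,0,9,0,-7,-1],
    [0,-0.235,0,10,0,-8,-1],
    [0,-0.261,0,12,0,-9,-1],
    [0,-0.287,0,14,0,-10,-1],
    [0,-0.314,0,16,0,-10,-1],
  ],
)

```text
time: 14.55
ee_pos: [0.5478, -0.0189, 0.1967]
eef_rot: [0.654, 0.74, -0.104, 0.118]
ft_force: [-0.5, -0.3, -2.7]
width: 0.0175
grip_force: 60.0
```

Run:
```python
from h import *
p,q=pose();print(p,status.read_state()["joint_positions"].round(2),"lip",p+q.apply(LIP),"pitch",np.degrees(np.arcsin(-q.apply([1,0,0])[2])))
for d in range(21,46,3): rows([tilt((.526,.144,.125),d)])
```

```text
[ 0.54780237 -0.01891955  0.19668455] [-0.67  0.18  0.47  1.76  0.25  1.25 -0.16] lip [0.52762693 0.14581067 0.12506642] pitch 18.104440068395967
[-0.002, -0.051, -0.005] [-0.0, -1.0, -9.0]
[-0.002, -0.103, -0.005] [1.0, -1.0, -18.0]
[-0.002, -0.155, -0.005] [3.0, -1.0, -27.0]
[-0.002, -0.208, -0.005] [6.0, -1.0, -36.0]
[-0.002, -0.26, -0.005] [9.0, -1.0, -45.0]
[-0.002, -0.312, -0.005] [12.0, -1.0, -54.0]
[-0.002, -0.365, -0.005] [16.0, -1.0, -63.0]
[-0.002, -0.417, -0.005] [21.0, -1.0, -71.0]
[-0.003, -0.469, -0.005] [25.0, -1.0, -79.0]
```

Call:
jog_arm(
  plan=[
    [0,-0.026,0,0,0,-4,-1],
    [0,-0.051,0,0,0,-9,-1],
    [0,-0.077,0,0,0,-13,-1],
    [0,-0.103,0,1,0,-18,-1],
    [0,-0.129,0,2,0,-22,-1],
    [0,-0.155,0,3,0,-27,-1],
    [0,-0.182,0,4,0,-31,-1],
    [0,-0.208,0,6,0,-36,-1],
    [0,-0.234,0,7,0,-40,-1],
    [0,-0.26,0,9,0,-45,-1],
    [0,-0.26,0,9,0,-45,-1],
    [0,-0.26,0,9,0,-45,-1],
  ],
)

```text
time: 15.75
ee_pos: [0.545, 0.0033, 0.2364]
eef_rot: [0.635, 0.718, -0.188, 0.212]
ft_force: [0.1, 0.3, -1.5]
width: 0.0176
grip_force: 60.0
```

Run:
```python
from h import *
p,q=pose();print(p,status.read_state()["joint_positions"].round(2),"lip",p+q.apply(LIP),"pitch",np.degrees(np.arcsin(-q.apply([1,0,0])[2])))
for d in range(36,52,3): rows([tilt((.526,.144,.125),d)])
a=camera("scene");b=camera("wrist")
cv2.imwrite("pics/m1.png",np.vstack([cv2.resize(a["image"][100:280,250:490],(480,360)),b["image"][:240,80:560]])[:,:,::-1])
```

```text
[0.54502111 0.00329912 0.23644916] [-0.81  0.21  0.43  1.73  0.47  1.4  -0.38] lip [0.52763779 0.14443311 0.12486391] pitch 32.88393040181194
[-0.003, -0.054, -0.004] [1.0, -1.0, -10.0]
[-0.003, -0.107, -0.004] [3.0, -1.0, -19.0]
[-0.003, -0.159, -0.004] [5.0, -1.0, -28.0]
[-0.003, -0.211, -0.004] [7.0, -1.0, -37.0]
[-0.003, -0.264, -0.004] [10.0, -1.0, -46.0]
[-0.003, -0.316, -0.004] [14.0, -1.0, -55.0]
```

View pics/m1.png

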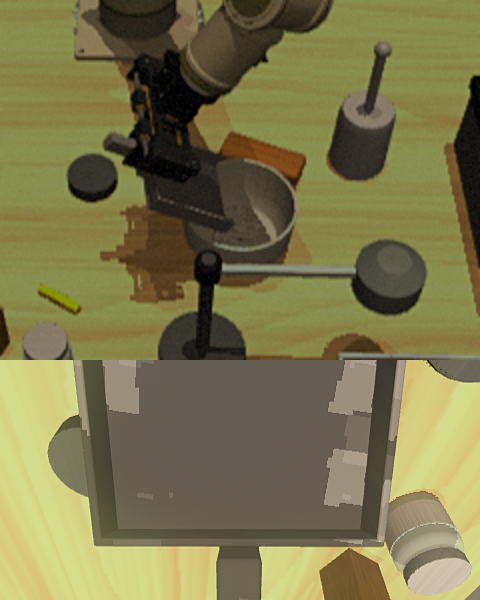

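The top half shows the tray tipped into the mouth of the pot, with the pot unmoved. The bottom half shows the tray floor mostly empty, with light patches at (120,385), (355,385) and (345,478) that are either sunlight or pegs. I check the depth.

```bash
cat >> h.py <<'E'
def traycheck():
    p,q=pose();c=camera("wrist");c["world_from_camera"]=np.array(c["mount"]);w=pts(c)
    m=(w[...,0]>.045)&(w[...,0]<.178)&(abs(w[...,1])<.06); h=.0165-w[...,2]
    print("floor seen px",m.sum(),"x max",np.nanmax(w[m][:,0]),"height pct mm",np.round(np.nanpercentile(h[m],[2,50,90,98,100])*1000,1))
    hi=m&(h>.009); n,_,st,ce=cv2.connectedComponentsWithStats(hi.astype(np.uint8))
    for i in range(1,n):
        if st[i,4]>80: a=w[_==i]; print("raised",st[i,4],a.min(0).round(3),a.max(0).round(3))
def potcheck(n="scene"):
    c=camera(n);w=pts(c);m=(np.hypot(w[...,0]-.523,w[...,1]-.174)<.078)&(w[...,2]<.098)
    g=w[m];im=c["image"][m];print(n,"pot in px",len(g),"z pct",np.nanpercentile(g[:,2],[5,50,95]).round(3)); return c
E
python3 - <<'E'
from h import *
traycheck();potcheck()
E
```

```text
floor seen px 41680 x max 0.12141281825342971 height pct mm [-2.1 -0.6  0.2  0.7  2.1]
scene pot in px 854 z pct [-0.     0.017  0.041]
```

Call:
jog_arm(
  plan=[
    [0,-0.05,0,1,0,-10,-1],
    [0,-0.107,0,3,0,-19,-1],
    [0,-0.159,0,5,0,-28,-1],
    [0,-0.211,0,7,0,-37,-1],
    [0,-0.211,0,7,0,-37,-1],
    [0,-0.211,0,7,0,-37,-1],
    [0,-0.211,0,7,0,-37,-1],
    [0,-0.211,0,7,0,-37,-1],
  ],
)

```text
time: 16.75
ee_pos: [0.5419, 0.0279, 0.264]
eef_rot: [0.613, 0.692, -0.253, 0.286]
ft_force: [0.1, -0.6, -1.7]
width: 0.0173
grip_force: 60.0
```

Run:
```python
from h import *
traycheck();potcheck()
p,q=pose();print(p,"pitch",np.degrees(np.arcsin(-q.apply([1,0,0])[2])))
for d,z in((36,.14),(24,.17),(12,.19),(0,.20)): rows([tilt((.526,.144,z),d)])
```

```text
floor seen px 41704 x max 0.12152539280569026 height pct mm [-1.8 -0.4  0.4  1.   2.4]
scene pot in px 881 z pct [0.    0.016 0.038]
[0.54185742 0.02822593 0.26398035] pitch 44.93051049896614
[-0.004, 0.156, -0.005] [-10.0, -1.0, 17.0]
[-0.003, 0.365, -0.006] [-25.0, -1.0, 33.0]
[-0.003, 0.575, -0.006] [-25.0, -1.0, 54.0]
[-0.002, 0.784, -0.006] [-11.0, -1.0, 78.0]
```

Call:
jog_arm(
  plan=[
    [0,0.08,0,-5,0,8,-1],
    [0,0.156,0,-10,0,17,-1],
    [0,0.26,0,-18,0,25,-1],
    [0,0.365,0,-25,0,33,-1],
    [0,0.47,0,-25,0,43,-1],
    [0,0.575,0,-25,0,54,-1],
    [0,0.68,0,-18,0,66,-1],
    [0,0.784,0,-11,0,78,-1],
    [0,0.784,0,-11,0,78,-1],
    [0,0.784,0,-11,0,78,-1],
    [0,0.784,0,-11,0,78,-1],
  ],
)

```text
time: 17.95
ee_pos: [0.5497, -0.0323, 0.2167]
eef_rot: [0.662, 0.75, -0.001, 0.001]
ft_force: [1.0, -0.1, -1.0]
width: 0.0176
grip_force: 60.0
```

Run:
```python
from h import *
p,q=pose();print(p,q.as_quat().round(3))
D=down(7.3)
rows([((.489,-.291,.21),D),((.489,-.291,.0245),D)])
```

```text
[ 0.54966181 -0.03231903  0.21674687] [ 0.662  0.75  -0.001  0.001]
[0.0, 0.002, -0.003] [-249.0, -92.0, 7.0]
[0.0, 0.002, -0.003] [-249.0, -92.0, 193.0]
```

Back to the original spot. The tray's underside was 21.5 mm below the TCP, so I stop 3 mm above the worktop and then ease down.

Call:
jog_arm(
  plan=[
    [0,0,0,-10,-4,0,-1],
    [0,0,0,-35,-13,0,-1],
    [0,0,0,-65,-24,0,-1],
    [0,0,0,-95,-35,0,-1],
    [0,0,0,-125,-46,0,-1],
    [0,0,0,-155,-57,0,-1],
    [0,0,0,-185,-68,0,-1],
    [0,0,0,-215,-79,0,-1],
    [0,0,0,-238,-88,0,-1],
    [0,0,0,-249,-92,0,-1],
    [0,0,0,-249,-92,0,-1],
    [0,0,0,-249,-92,0,-1],
  ],
)

```text
time: 19.15
ee_pos: [0.4891, -0.2905, 0.2166]
eef_rot: [0.662, 0.749, -0.0, 0.0]
ft_force: [0.8, 0.2, -2.1]
width: 0.0176
grip_force: 60.0
```

Run:
```python
from h import *
D=down(7.3)
rows([((.489,-.291,.0245),D)])
traycheck(); c=potcheck("side");potcheck();s=camera("scene")
cv2.imwrite("pics/m2.png",np.hstack([cv2.resize(c["image"][140:230,250:350],(400,360),interpolation=cv2.INTER_CUBIC),cv2.resize(s["image"][160:250,320:420],(400,360),interpolation=cv2.INTER_CUBIC)])[:,:,::-1])
```

```text
[0.0, 0.0, -0.004] [-0.0, -0.0, 192.0]
floor seen px 41460 x max 0.12113330733022767 height pct mm [-2.4 -1.  -0.2  0.3  1.6]
side pot in px 105 z pct [-0.001  0.013  0.037]
scene pot in px 1139 z pct [0.001 0.018 0.038]
```

View pics/m2.png

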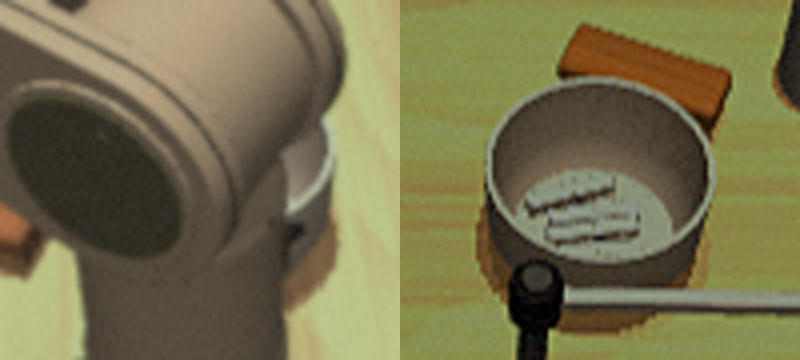

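The pot contains pegs at (575,195) and (595,222) in the right half, and its near wall hides the rest. I lower the tray.

Call:
jog_arm(
  plan=[
    [0,0,0,0,0,25,-1],
    [0,0,0,0,0,55,-1],
    [0,0,0,0,0,85,-1],
    [0,0,0,0,0,115,-1],
    [0,0,0,0,0,140,-1],
    [0,0,0,0,0,160,-1],
    [0,0,0,0,0,175,-1],
    [0,0,0,0,0,185,-1],
    [0,0,0,0,0,190,-1],
    [0,0,0,0,0,192,-1],
    [0,0,0,0,0,192,-1],
    [0,0,0,0,0,192,-1],
  ],
)

```text
time: 20.55
ee_pos: [0.489, -0.2923, 0.0253]
eef_rot: [0.663, 0.749, -0.0, 0.001]
ft_force: [0.7, -0.2, -1.9]
width: 0.0175
grip_force: 60.0
```

Call:
jog_arm(
  plan=[
    [0,0,0,0,0,0.5,-1],
    [0,0,0,0,0,1,-1],
    [0,0,0,0,0,1.5,-1],
    [0,0,0,0,0,2,-1],
    [0,0,0,0,0,2.5,-1],
    [0,0,0,0,0,2.5,-1],
  ],
)

```text
time: 21.15
ee_pos: [0.4885, -0.292, 0.0221]
eef_rot: [0.663, 0.749, -0.0, 0.0]
ft_force: [-0.4, -0.4, -0.7]
width: 0.0176
grip_force: 60.0
```

Call:
jog_arm(
  plan=[
    [0,0,0,0,0,0.5,-1],
    [0,0,0,0,0,1,-1],
    [0,0,0,0,0,1,-1],
    [0,0,0,0,0,1,-1],
  ],
)

```text
time: 21.55
ee_pos: [0.4886, -0.2922, 0.0214]
eef_rot: [0.663, 0.749, -0.0, 0.0]
ft_force: [-0.9, 0.5, 3.3]
width: 0.0177
grip_force: 60.0
```

Contact (+3 N). I release slowly with a low grip, then open partly and retreat straight up.

Call:
jog_arm(
  plan=[
    [0,0,0,0,0,0,-1],
    [0,0,0,0,0,0,-1],
    [0,0,0,0,0,0,-0.3],
    [0,0,0,0,0,0,0.3],
    [0,0,0,0,0,0,0.7],
    [0,0,0,0,0,0,0.7],
    [0,0,0,0,0,0,0.7],
    [0,0,0,0,0,0,0.7],
    [0,0,0,0,0,0,0.7],
    [0,0,0,0,0,0,0.7],
    [0,0,0,0,0,0,0.7],
    [0,0,0,0,0,0,0.7],
  ],
  squeeze=5,
)

```text
time: 22.75
ee_pos: [0.4885, -0.2921, 0.0211]
eef_rot: [0.663, 0.749, -0.0, 0.0]
ft_force: [-0.0, -0.3, -0.5]
width: 0.0738
grip_force: 0.0
```

Call:
jog_arm(
  plan=[
    [0,0,0,0,0,-10,0.7],
    [0,0,0,0,0,-35,0.7],
    [0,0,0,0,0,-70,0.7],
    [0,0,0,0,0,-110,0.7],
    [0,0,0,0,0,-150,0.7],
    [0,0,0,0,0,-190,0.7],
    [0,0,0,0,0,-230,0.7],
    [0,0,0,-30,0,-270,0.7],
    [0,0,0,-80,0,-310,0.7],
    [0,0,0,-130,0,-350,0.7],
    [0,0,0,-150,0,-350,0.7],
    [0,0,0,-150,0,-350,0.7],
  ],
)

```text
time: 23.95
ee_pos: [0.5044, -0.4467, 0.3727]
eef_rot: [0.665, 0.747, -0.003, 0.001]
ft_force: [-0.5, -0.2, -0.0]
width: 0.0739
grip_force: 0.0
```

Run:
```python
from h import *
print(pose()[0],status.read_state()["width"])
c=potcheck("side");s=potcheck();w=pts(c)
g=w[np.isfinite(w[...,2])&(w[...,2]>.02)&(w[...,2]<.034)&(abs(w[...,0]-.479)<.09)&(abs(w[...,1]+.182)<.09)]
print("tray top",len(g),np.percentile(g[:,2],[5,50,95]))
for b in(w,pts(s)):
    g=b[(b[...,2]>.095)&(b[...,2]<.106)&(np.hypot(b[...,0]-.523,b[...,1]-.174)<.12)];print("pot",g.min(0).round(3),g.max(0).round(3))
k=lambda i,u0,u1,v0,v1:cv2.resize(i[v0:v1,u0:u1],(400,360),interpolation=cv2.INTER_CUBIC)
cv2.imwrite("pics/m3.png",np.hstack([k(c["image"],240,350,260,359),k(c["image"],255,355,140,230)])[:,:,::-1])
```

```text
[ 0.50438152 -0.44669315  0.37274114] 0.0738639753802284
side pot in px 0 z pct nan
scene pot in px 1137 z pct [0.001 0.018 0.038]
tray top 101 [0.02049973 0.02705383 0.0316953 ]
  return np.nanmean(a, axis, out=out, keepdims=keepdims)
Traceback (most recent call last):
ValueError: zero-size array to reduction operation minimum which has no identity
```

Call:
jog_arm(
  plan=[
    [0,0,0,45,9,-5,0.7],
    [0,0,0,90,18,-10,0.7],
    [0,0,0,135,27,-15,0.7],
    [0,0,0,180,36,-20,0.7],
    [0,0,0,225,45,-20,0.7],
    [0,0,0,270,54,-20,0.7],
    [0,0,0,315,63,-20,0.7],
    [0,0,0,360,72,-20,0.7],
    [0,0,0,405,81,-20,0.7],
    [0,0,0,450,90,-20,0.7],
    [0,0,0,488,99,-20,0.7],
    [0,0,0,488,99,-20,0.7],
  ],
)

```text
time: 25.25
ee_pos: [0.5442, 0.064, 0.39]
eef_rot: [0.658, 0.753, -0.0, -0.001]
ft_force: [-0.4, -0.3, -0.1]
width: 0.0742
grip_force: 0.0
```

Call:
jog_arm(
  plan=[
    [0,0,0,0,0,0,0.7],
    [0,0,0,0,0,0,0.7],
    [0,0,0,0,0,0,0.7],
  ],
)

```text
time: 25.55
ee_pos: [0.5453, 0.0547, 0.3911]
eef_rot: [0.663, 0.748, -0.0, 0.0]
ft_force: [-0.6, -0.3, -0.0]
width: 0.0741
grip_force: 0.0
```

Run:
```python
from h import *
p,q=pose();print(p)
c=camera("wrist");T=np.eye(4);T[:3,:3]=q.as_matrix();T[:3,3]=p;c["world_from_camera"]=T@np.array(c["mount"])
s=camera("side")
for b in(pts(c),pts(s)):
    g=b[(b[...,2]>.095)&(b[...,2]<.106)&(np.hypot(b[...,0]-.523,b[...,1]-.174)<.12)]
    if len(g): print("pot",g.min(0).round(3),g.max(0).round(3))
w=pts(s);g=w[np.isfinite(w[...,2])&(w[...,2]>.02)&(w[...,2]<.034)&(abs(w[...,0]-.479)<.09)&(abs(w[...,1]+.182)<.09)]
if len(g): print("tray top",len(g),np.percentile(g[:,2],[5,50,95]))
cv2.imwrite("pics/m4.png",np.hstack([cv2.resize(c["image"],(480,300)),cv2.resize(s["image"][260:360,240:346],(318,300))])[:,:,::-1])
```

```text
[0.54526774 0.05471583 0.39113334]
pot [0.43  0.084 0.095] [0.61  0.246 0.103]
pot [0.433 0.084 0.095] [0.61  0.266 0.105]
tray top 416 [0.02150841 0.02773525 0.03091899]
```

View pics/m4.png

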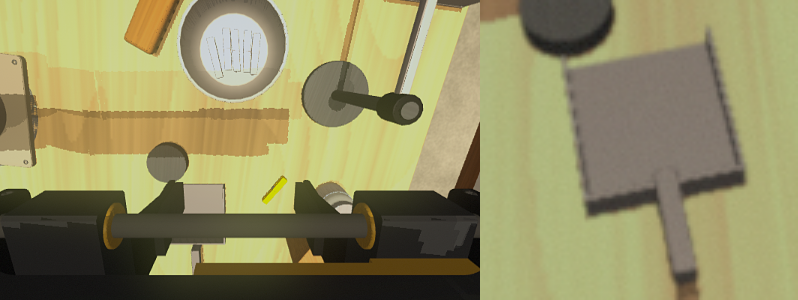

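All five pegs lie in the pot at about (233,50). The tray at right is empty and flat, and the pot has not moved. I hand the job in.

```bash
python3 -c "
from h import *
print(order.close_job())"
```

```text
the job is handed in; nothing more can be done
None
```

The job is handed in: the lamp head is swung clear of the pot, all five pegs are in the pot, which has not moved, and the empty tray is flat on the worktop in its original spot.

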